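# Turn over the status tag of the tested connector

## Robot

A 6-joint arm with a two-finger parallel gripper is mounted at the origin on the work surface. World frame = base frame: x ahead of the robot, y to its left, z up, the work surface at z = 0. Lengths are in m, angles in degrees, forces in N, time in s.
With the tool pointing down it reaches from about 0.35 to 0.775 m from the base axis. Payload 5.5 kg.
Tool frame: the origin (TCP) lies midway between the tips of the shut fingers; the grasp point (between the pads) lies 19 mm behind it; z points along the fingers, y is the line along which they close (so a half turn about z gives the same grasp; the last joint's range is limited). The gripper opens to 85 mm and grips with 20 to 120 N. Pads are 22 mm wide; open, the fingers measure 114 mm over their backs; the gripper's body (76 mm by 85 mm) begins 54 mm behind the grasp point. The pads swing forward as they close: fully open they stand 13 mm farther back than shut.
Start: joints at [60.642, 17.945, 2.641, 74.691, 0, 82.002], TCP at [0.209, 0.536, 0.231] pointing down, gripper open.
Joint ranges: [-158.12, 158.12], [-49.38, 96.58], [-58.88, 72.47], [-126.05, 133.96], [-84.25, 85.87], [-180, 180]. Speed limits (degrees/s): [147.25, 147.25, 180, 180, 180, 180].

## Interface

Orientations are given as [roll, pitch, yaw] about the fixed x, y, z axes, in that order (R = Rz(yaw) Ry(pitch) Rx(roll)).
In Python, from plant import * gives the robot as it stands.
- The arm moves only by the tool play_rows, never from a script. Its argument "commands" is a list that holds one entry, the list of rows, each a list of 7 numbers: the shift along the tool's x, y, z each as a share of 30 cm, from -1 to 1, then the turn, a rotation vector about the tool's x, y, z each as a share of 180 degrees, from -1 to 1, then the opening, from -1 (shut) to 1 (fully open). A call has 1 to 12 rows; each row is the pose to reach, as a shift and turn from the pose commanded when the call began, along the tool's axes at that moment, turning the shorter way round; what a row does not reach only later rows make up. A row lasts 1/12 s, in which the tool goes at most 41.7 mm and 7.16 degrees, less where a joint would pass 70% of its speed; a pose out of reach is approached as far as the arm can. A call with a number of a shift or a turn outside -1 to 1 is refused whole. A call with a gripper value outside its range is refused whole. The fingers move at their own pace and stop on an object; "force" is the grip in N (left out, the last holds). Time passes only in rows, so rows that repeat a pose let the fingers close. It gives the time, the measured TCP pose, the force, the opening and the grip force at its end, in the units of the state.
- sense(): the state, without advancing time (a new reading comes with each control period).
- grab_frame(name): name is "side" or "top"; returns the picture (384x512x3 uint8, blue, green, red); there is no depth.
- camera_params(name): a dict with "fx", "fy", "cx", "cy" (pixels), "camera_from_world" (4x4, takes a point from world to camera coordinates). Camera axes: x right, y down, z forward; pixel columns grow to the right and rows downward; lengths in m; the calibration is good to about 2 mm. A picture is of the moment at which its call begins. camera_params takes no time and is no camera call.
- finish_job(): hands the job in; it is judged then, once.
Trained networks look in the newest picture that a camera, given by its name, has taken for a name from the list of things; names that differ only in an ending like _2 or _b are one class to them, and where a whole thing is asked for, a point or a joint stands for the part that bears it (a point fixed in the world has none). Each returns a list of dicts, best first, with "confidence" (0 to 1); they miss things now and then, are a little off and sometimes report something else, mostly with a low value. They report only what shows in the picture. A call takes as long as a camera call. They do not tell look-alikes from the thing itself.
- cut_out(target, camera): "region" (384x512 bool, what is visible of it) and "position" ([column, row] in pixels, amid what is visible of it).
- spot_point(target, camera): "position" ([column, row] in pixels: a listed point, or the origin of a listed thing).
The state is a dict: "clock": time; "qpos": joint angles; "qvel": joint speeds; "joint_efforts": joint torques, N m; "tool_pos": TCP position; "eef_rot": TCP orientation; "ft_force": force on the tool from outside, world axes, zero at the start; "wrist_torque": the same for the moment, N m; "opening": finger opening in m; "gripper_force": force on a finger pad.
Only numpy, scipy, OpenCV 4.12 (cv2) and the standard library are available. Lean on these libraries where they do the work, as an engineer would, in place of code of your own. Each camera call takes 0.05 s, during which the arm holds its last target. There are 200 camera calls.

## Task

The round connector in the sample rack has passed its insertion test. With a fingertip, turn the hinged tag behind its bay over the pivot rod to the far side, so that it lies flat on its far rest with the ring face up; lead it over smoothly, without flicking or slamming it. Leave the other two tags, the samples and everything else on the bench as they are, and pick nothing up.

Things in the scene. Friction and masses are not known exactly. Their poses are not given: they have to be found in the camera images.
- rack: Sample rack, bolted down: aluminium base plate 285 x 350 mm, its top at z = 12 mm, three bays side by side 105 mm apart along its own y. Origin: on the table under the middle of the pivot rod. Its x axis points from the nests (robot's side) across the rod to the far side. Nests: open trays 72 x 76 mm centred at x = -140 mm, rims 28 mm above the table; between nests and rod there is only the base plate.
- rod_mid (a point): Middle of the pivot rod (8 mm thick), on its axis, 85 mm above the table; the rod runs along the rack's y between end plates at y = +-168 mm (8 mm thick, x within +-48 mm, top at z = 95 mm). Two rest bars beside it (8 mm thick, x = +-38 mm, axes at z = 79 mm) carry the tags when they lie flat.
- tag_left (a joint): Angle of the left-hand (+y) flip tag, rad: 0 = flat on the robot's side, bar face up (starts 0 to 0.24); pi/2 = upright; pi (stop) = flat on the far side, ring face up. White plate 4 mm thick, 80 mm wide along the rod, mid-plane through the rod's axis. The hinge is stiff (0.045 Nm): the tag stays where it is left; 1 to 2 N at its edge turns it. One face has a printed dark bar, the other a dark ring.
- tag_left_edge (a point): Middle of the free edge of the left-hand (+y) tag, half-way through its thickness, 75 mm from the rod's axis; moves with the tag. At the start on the robot's side of the rod, 85 to 103 mm above the table. The gap between neighbouring tags is 25 mm.
- bay_left (a point): Centre of the inner floor of the left-hand (+y) nest (17 mm above the table). Its tag is the one straight behind it: the rod's axis is 140 mm further along the rack's +x.
- tag_mid (a joint): Angle of the middle flip tag, rad: 0 = flat on the robot's side, bar face up (starts 0 to 0.24); pi/2 = upright; pi (stop) = flat on the far side, ring face up. White plate 4 mm thick, 80 mm wide along the rod, mid-plane through the rod's axis. The hinge is stiff (0.045 Nm): the tag stays where it is left; 1 to 2 N at its edge turns it. One face has a printed dark bar, the other a dark ring.
- tag_mid_edge (a point): Middle of the free edge of the middle tag, half-way through its thickness, 75 mm from the rod's axis; moves with the tag. At the start on the robot's side of the rod, 85 to 103 mm above the table. The gap between neighbouring tags is 25 mm.
- bay_mid (a point): Centre of the inner floor of the middle nest (17 mm above the table). Its tag is the one straight behind it: the rod's axis is 140 mm further along the rack's +x.
- tag_right (a joint): Angle of the right-hand (-y) flip tag, rad: 0 = flat on the robot's side, bar face up (starts 0 to 0.24); pi/2 = upright; pi (stop) = flat on the far side, ring face up. White plate 4 mm thick, 80 mm wide along the rod, mid-plane through the rod's axis. The hinge is stiff (0.045 Nm): the tag stays where it is left; 1 to 2 N at its edge turns it. One face has a printed dark bar, the other a dark ring.
- tag_right_edge (a point): Middle of the free edge of the right-hand (-y) tag, half-way through its thickness, 75 mm from the rod's axis; moves with the tag. At the start on the robot's side of the rod, 85 to 103 mm above the table. The gap between neighbouring tags is 25 mm.
- bay_right (a point): Centre of the inner floor of the right-hand (-y) nest (17 mm above the table). Its tag is the one straight behind it: the rod's axis is 140 mm further along the rack's +x.
- round_connector_center (a point): Centre of the round connector: the only round sample, an upright metal cylinder 40 mm tall, 42 mm across its flange and 33 mm across its upper shell. Loose, 0.09 kg; it stands in one of the three nests.
- hood_connector_center (a point): Centre of the rectangular hooded connector, 30 x 52 x 37 mm tall, loose in another nest.
- terminal_block_center (a point): Centre of the terminal block, 18 x 54 x 20 mm tall, black, loose in another nest.
- caliper_center (a point): Bystander: digital caliper, 230 mm long, lying on the table.
- screwdriver_grip (a point): Bystander: screwdriver 170 mm long, lying on the table; point on its handle.
- cleaner: Bystander: spray can, 52 mm across, 150 mm tall, standing; origin under its base.
- weight: Bystander: brass calibration weight, 38 mm across, 67 mm tall; origin under its base.
- parts_tray: Bystander: grey parts tray 100 x 140 x 35 mm; origin under its base.
Not all that is in view belongs to the job. What is shaped like the part that bears round_connector_center but brown or green is not meant.

How it is judged:
By the outcome, as a careful person would: the job done as asked, in the order asked, and still so for the second after the job is handed in, with the robot touching nothing.
It also fails if it takes over 48 s, if anything falls off the work surface, if the arm or the gripper's body presses on something with over 40 N, if the wrist force passes 120 N, or if a joint passes its speed limit or range.

## Working session

There is one attempt and no reset: what is moved stays moved. The work goes in short steps, Python scripts to look and compute and a tool call to move; the robot and the scene stay as the last step left them, time stands still between calls to the robot, and variables do not carry over. Pictures are saved under pics/ and viewed, at most 10 in all, crops included, and the job is handed in when it is done.

Besides the shell and the picture viewer there is one more tool, called as name(argument=value, ...), one argument or row to a line, values as JSON. play_rows: Moves the arm, as the interface text tells. Shift numbers are shares of 30 cm and turn numbers shares of 180 degrees, none past 1 either way. Its arguments: {"type":"object","properties":{"commands":{"type":"array","items":{"type":"array","items":{"type":"array","items":{"type":"number","minimum":-1,"maximum":1}}}},"force":{"type":"number"}},"required":["commands"]}

```bash
mkdir -p pics; python3 - <<'E'
from plant import *
import cv2,numpy as np
a=grab_frame("top");b=grab_frame("side")
cv2.imwrite("pics/top.png",a);cv2.imwrite("pics/side.png",b)
s=sense();print(s["clock"],s["tool_pos"],s["eef_rot"],s["opening"],s["qpos"])
for n in ["rack","rod_mid","tag_left_edge","tag_mid_edge","tag_right_edge","bay_left","bay_mid","bay_right","round_connector_center"]:
  for c in ["top","side"]:
    r=spot_point(n,c);print(n,c,[(np.round(d["position"],1).tolist(),round(d["confidence"],2)) for d in r[:3]])
for c in ["top","side"]:
  p=camera_params(c);print(p)
E
```

```text
0.1 [0.2092088  0.53508303 0.23049472] [-1.79904975e+02 -1.24533099e-02  1.58638992e+02] 0.08543839162881325 [ 6.06416275e+01  1.79865642e+01  2.58310416e+00  7.46923735e+01
 -8.88422311e-04  8.20026263e+01]
rack top [([273.3, 166.5], 0.85)]
rack side [([292.5, 220.8], 0.89), ([254.0, 260.1], 0.47)]
rod_mid top [([273.8, 165.0], 0.75)]
rod_mid side [([290.4, 196.2], 0.73)]
tag_left_edge top [([243.4, 182.1], 0.7), ([272.2, 206.8], 0.36)]
tag_left_edge side [([254.8, 177.1], 0.62)]
tag_mid_edge top [([271.5, 185.4], 0.73)]
tag_mid_edge side [([268.5, 200.9], 0.69)]
tag_right_edge top [([306.1, 185.9], 0.88)]
tag_right_edge side [([279.3, 239.0], 0.65)]
bay_left top [([240.0, 203.0], 0.61), ([300.6, 210.5], 0.31)]
bay_left side [([231.5, 204.2], 0.59)]
bay_mid top [([270.4, 208.9], 0.75)]
bay_mid side [([244.0, 232.4], 0.71)]
bay_right top [([301.3, 210.3], 0.9)]
bay_right side [([252.0, 261.5], 0.56)]
round_connector_center top [([324.4, 244.3], 0.59), ([295.5, 243.8], 0.51), ([347.2, 222.6], 0.47)]
round_connector_center side [([255.8, 254.0], 0.78), ([268.9, 322.1], 0.73), ([279.8, 365.4], 0.59)]
{'fx': 458.29247317246177, 'fy': 458.29247317246177, 'cx': 259.7842282208589, 'cy': 189.68811235014496, 'camera_from_world': array([[ 0.02199205, -0.99974674, -0.00477569, -0.01650673],
       [-0.97609351, -0.02043807, -0.21638797,  0.53039636],
       [ 0.21623556,  0.00942033, -0.97629577,  1.54737271],
       [ 0.        ,  0.        ,  0.        ,  1.        ]])}
{'fx': 445.69649965123693, 'fy': 445.69649965123693, 'cx': 251.12869199024078, 'cy': 194.7453683299935, 'camera_from_world': array([[ 0.90398461, -0.42743533, -0.01052939, -0.47330115],
       [-0.31215024, -0.64293822, -0.6994231 ,  0.22472227],
       [ 0.2921884 ,  0.63555447, -0.71463029,  1.11666005],
       [ 0.        ,  0.        ,  0.        ,  1.        ]])}
```

```bash
cat > h.py <<'E'
import numpy as np
from plant import *
def ray(cam,uv):
    p=camera_params(cam);T=p["camera_from_world"];R=T[:3,:3]
    d=R.T@np.array([(uv[0]-p["cx"])/p["fx"],(uv[1]-p["cy"])/p["fy"],1]);return -R.T@T[:3,3],d
def atz(cam,uv,z):
    o,d=ray(cam,uv);return o+d*(z-o[2])/d[2]
def tri(a,b):
    A=np.zeros((3,3));y=np.zeros(3)
    for c,u in (("top",a),("side",b)):
        o,d=ray(c,u);d/=np.linalg.norm(d);P=np.eye(3)-np.outer(d,d);A+=P;y+=P@o
    return np.linalg.solve(A,y)
def proj(cam,X):
    p=camera_params(cam);T=p["camera_from_world"];c=T[:3,:3]@np.array(X)+T[:3,3]
    return np.array([p["fx"]*c[0]/c[2]+p["cx"],p["fy"]*c[1]/c[2]+p["cy"]])
E
python3 - <<'E'
from h import *
import cv2
P={"rod":((273.8,165),(290.4,196.2),.085),"L":((243.4,182.1),(254.8,177.1),.09),"M":((271.5,185.4),(268.5,200.9),.09),"R":((306.1,185.9),(279.3,239),.09),"bL":((240,203),(231.5,204.2),.017),"bM":((270.4,208.9),(244,232.4),.017),"bR":((301.3,210.3),(252,261.5),.017)}
for k,(a,b,z) in P.items(): print(k,tri(a,b).round(4),atz("top",a,z).round(4),atz("side",b,z).round(4))
a=cv2.imread("pics/top.png")[120:270,190:390];cv2.imwrite("pics/topc.png",cv2.resize(a,None,fx=4,fy=4,interpolation=2))
a=cv2.imread("pics/side.png")[130:320,180:380];cv2.imwrite("pics/sidec.png",cv2.resize(a,None,fx=3.1,fy=3.1,interpolation=2))
E
```

```text
rod [ 0.6146 -0.0527  0.089 ] [ 0.6138 -0.0523  0.085 ] [ 0.6187 -0.0494  0.085 ]
L [0.5535 0.0501 0.096 ] [0.5491 0.0516 0.09  ] [0.5624 0.0557 0.09  ]
M [ 0.5456 -0.047   0.0946] [ 0.5395 -0.0454  0.09  ] [ 0.5553 -0.0435  0.09  ]
R [ 0.5341 -0.1633  0.0791] [ 0.5402 -0.1642  0.09  ] [ 0.5207 -0.1705  0.09  ]
bL [0.4919 0.0657 0.0021] [0.4895 0.0649 0.017 ] [0.4863 0.0527 0.017 ]
bM [ 4.769e-01 -4.500e-02 -1.000e-04] [ 0.4704 -0.0441  0.017 ] [ 0.475  -0.0581  0.017 ]
bR [ 0.4612 -0.153   0.0145] [ 0.4677 -0.154   0.017 ] [ 0.4533 -0.1543  0.017 ]
```

View pics/topc.png

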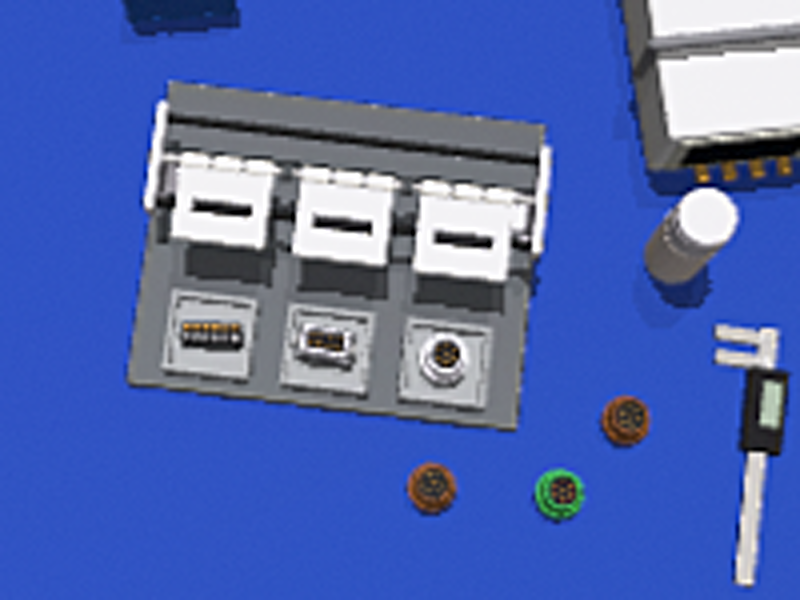

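View pics/sidec.png

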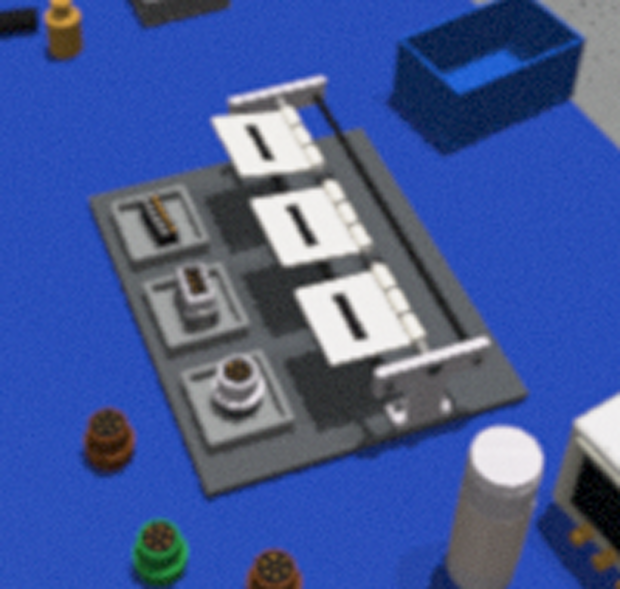

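View pics/side.png

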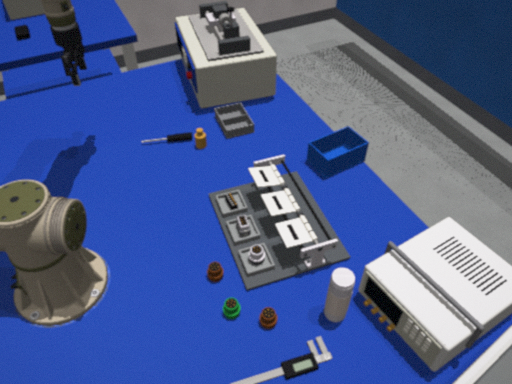

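The round connector stands in the right-hand bay (crop 443,355, about pixel 301,209 in the top picture), so the tag to turn is the right-hand one. All three tags lie bar face up. The weight stands near the side view's upper left and the cleaner can is to the right of the rack. Next I fit the rack pose and the tag angle.

```bash
cat > fit.py <<'E'
from h import *
from scipy.optimize import least_squares
t=lambda u,v:(190+u/4,120+v/4); s=lambda u,v:(180+u/3.1,130+v/3.1)
F=[] # cam,pixel,kind,local
for c,u,l in [("top",t(163,102),(48,168,95)),("top",t(150,208),(-48,168,95)),("top",t(546,148),(48,-168,95)),("top",t(538,253),(-48,-168,95)),
 ("side",s(377,377),(-48,-168,95)),("side",s(487,345),(48,-168,95)),("side",s(230,102),(-48,168,95)),("side",s(325,82),(48,168,95)),
 ("top",(273.8,165),(0,0,85)),("side",(290.4,196.2),(0,0,85)),
 ("top",(240,203),(-140,105,17)),("top",(270.4,208.9),(-140,0,17)),("top",(301.3,210.3),(-140,-105,17)),
 ("side",(231.5,204.2),(-140,105,17)),("side",(244,232.4),(-140,0,17)),("side",(252,261.5),(-140,-105,17))]: F.append((c,u,l,None))
for c,u,k in [("top",t(168,82),0),("top",t(545,125),1),("top",t(515,430),2),("top",t(128,383),3),("side",s(92,200),3),("side",s(208,494),2),("side",s(525,392),1),("side",s(362,130),0)]: F.append((c,u,k,"plate"))
for c,u,y in [("top",t(413,268),-65),("top",t(508,284),-145),("side",s(330,363),-145),("side",s(297,288),-65)]: F.append((c,u,y,"tag"))
def loc(p,f):
    if f[3]=="plate":
        k=f[2];return (p[3]*1000+(285 if k<2 else 0),175 if k in(0,3) else -175,12)
    if f[3]=="tag": return (-75*np.cos(p[4]),f[2],85+75*np.sin(p[4]))
    return f[2]
def W(p,l):
    l=np.array(l)/1000;c,s=np.cos(p[2]),np.sin(p[2]);return [p[0]+c*l[0]-s*l[1],p[1]+s*l[0]+c*l[1],l[2]]
res=lambda p:np.concatenate([proj(f[0],W(p,loc(p,f)))-f[1] for f in F])
r=least_squares(res,[.61,-.05,-.12,-.19,.1],loss="soft_l1");p=r.x
print(p.round(4),np.degrees(p[2]));print(res(p).reshape(-1,2).round(1).tolist())
for l in [(0,-105,85),(-75,-105,85),(75,-105,85)]:print(np.round(W(p,l),4))
E
python3 fit.py
```

```text
[ 0.614  -0.0646 -0.1028 -0.1896  0.0958] -5.890513321274781
[[0.5, -0.1], [-0.0, -0.2], [0.6, -0.3], [-0.0, 0.2], [-0.7, -1.3], [-0.1, -1.7], [-0.6, -0.3], [-0.4, -1.3], [3.5, 0.0], [1.2, 4.2], [2.9, 1.2], [1.8, -1.2], [0.2, 1.0], [-0.5, -0.3], [-1.3, -2.0], [3.8, -1.4], [0.7, -0.5], [0.8, -0.1], [0.8, 0.2], [-0.3, -0.1], [-1.7, -1.4], [-0.7, -0.3], [1.3, 0.3], [-0.2, -1.2], [0.5, 0.5], [-0.1, -0.7], [0.4, -0.3], [-1.2, 0.3]]
[ 0.6032 -0.169   0.085 ]
[ 0.5286 -0.1613  0.085 ]
[ 0.6778 -0.1767  0.085 ]
```

```bash
cat > mv.py <<'E'
from h import *
from scipy.spatial.transform import Rotation as Ro
O=np.array([.6032,-.169,0]);yw=np.radians(-5.9)
def world(X,Z,Y=0):
    c,s=np.cos(yw),np.sin(yw);return O+np.array([c*X-s*Y,s*X+c*Y,0])/1000+np.array([0,0,Z/1000])
def local(p):
    d=(np.array(p)-O)*1000;c,s=np.cos(yw),np.sin(yw);return np.array([c*d[0]+s*d[1],-s*d[0]+c*d[1],d[2]])
def ori(b): return Ro.from_euler("xyz",[180,0,180-5.9],degrees=True)*Ro.from_rotvec([0,-np.radians(b),0])
def rows(tg,st=None):  # tg: list of (worldpos, Rot)
    s=sense();p0=np.array(s["tool_pos"]);R0=Ro.from_euler("xyz",s["eef_rot"],degrees=True)
    if st: p0,R0=st
    for p,R in tg:
        d=R0.inv().apply(p-p0)/.3;w=(R0.inv()*R).as_rotvec()/np.pi
        print(np.round(np.r_[d,w],4).tolist())
B=np.radians(45)
g=[np.array([-l*np.sin(B)+h*np.cos(B),l*np.cos(B)+h*np.sin(B)]) for l in np.linspace(0,60,121) for h in (-11,11)]
g+=[np.array([h*np.cos(B),h*np.sin(B)]) for h in np.linspace(-11,11,45)]
g=np.array(g)
def tcp(phi,r0):
    u=np.array([-np.cos(phi),np.sin(phi)]);n=np.array([-np.sin(phi),-np.cos(phi)])
    r=g@u+r0;s=g@n;m=r<75
    h=max(2-s[m].min(),-99);q=r0*u+h*n;return q[0],85+q[1]
E
python3 - <<'E'
from mv import *
rows([(np.array([.42,.33,.24]),ori(0)),(world(-135,180),ori(30)),(world(-135,131),ori(45))])
for a in range(0,181,15):print(a,np.round(tcp(np.radians(a),62),1))
E
```

```text
[-0.9031, -0.3824, -0.0289, 0.0, 0.0, -0.0859]
[-1.644, -1.829, 0.171, -0.0225, -0.1656, -0.0839]
[-1.644, -1.829, 0.3343, -0.0337, -0.2484, -0.0814]
0 [-62.   54.7]
15 [-65.6  79.8]
30 [-62.1 101.5]
45 [-53.  119.6]
60 [-41.9 132.4]
75 [-27.2 141.9]
90 [ -9.8 147. ]
105 [  8.8 146.8]
120 [ 26.8 141.1]
135 [ 42.4 130.3]
150 [ 51.3 120.2]
165 [ 57.9 108.3]
180 [62.  94.8]
```

play_rows(
  commands=[
    [[-0.9, -0.38, -0.03, 0, 0, -0.086, -1], [-0.9, -0.38, -0.03, 0, 0, -0.086, -1], [-0.9, -0.38, -0.03, 0, 0, -0.086, -1], [-0.9, -0.38, -0.03, 0, 0, -0.086, -1], [-0.9, -0.38, -0.03, 0, 0, -0.086, -1], [-0.9, -0.38, -0.03, 0, 0, -0.086, -1], [-0.9, -0.38, -0.03, 0, 0, -0.086, -1], [-0.9, -0.38, -0.03, 0, 0, -0.086, -1], [-0.9, -0.38, -0.03, 0, 0, -0.086, -1]],
  ],
  force=20,
)

```text
clock: 1.75
tool_pos: [0.4215, 0.329, 0.2403]
eef_rot: [180.0, 0.0, 173.8]
ft_force: [-0.0, 1.0, 1.5]
opening: 0.0001
gripper_force: 0.0
```

```bash
python3 -c "
from mv import *
s=sense();print(s['tool_pos'],s['eef_rot'],s['ft_force'],s['opening'])
rows([(np.array([.46,.08,.23]),ori(20)),(world(-135,180),ori(45))])"
```

```text
[0.42151164 0.32902362 0.24034745] [1.79992324e+02 3.16216367e-02 1.73827875e+02] [-0.01958597  0.95478259  1.49013227] 0.0001274675504945457
[-0.2168, -0.8115, 0.0345, -0.0002, -0.1109, -0.0015]
[-0.3305, -1.5875, 0.2011, -0.0006, -0.2498, -0.0014]
```

play_rows(
  commands=[
    [[-0.22, -0.81, 0.03, 0, -0.11, 0, -1], [-0.22, -0.81, 0.03, 0, -0.11, 0, -1], [-0.22, -0.81, 0.03, 0, -0.11, 0, -1], [-0.22, -0.81, 0.03, 0, -0.11, 0, -1], [-0.22, -0.81, 0.03, 0, -0.11, 0, -1], [-0.22, -0.81, 0.03, 0, -0.11, 0, -1], [-0.22, -0.81, 0.03, 0, -0.11, 0, -1], [-0.22, -0.81, 0.03, 0, -0.11, 0, -1]],
  ],
)

```text
clock: 2.42
tool_pos: [0.4599, 0.0811, 0.2314]
eef_rot: [179.9, 19.8, 173.8]
ft_force: [-1.0, 0.6, -0.1]
opening: -0.0002
gripper_force: 0.0
```

```bash
python3 -c "
from mv import *
rows([(world(-135,180),ori(45)),(world(-135,131),ori(45))])"
```

```text
[-0.0494, -0.7799, 0.1992, -0.0004, -0.1399, -0.0013]
[0.006, -0.7801, 0.3529, -0.0004, -0.1399, -0.0013]
```

play_rows(
  commands=[
    [[-0.05, -0.78, 0.2, 0, -0.14, -0.001, -1], [-0.05, -0.78, 0.2, 0, -0.14, -0.001, -1], [-0.05, -0.78, 0.2, 0, -0.14, -0.001, -1], [-0.05, -0.78, 0.2, 0, -0.14, -0.001, -1], [-0.05, -0.78, 0.2, 0, -0.14, -0.001, -1], [-0.05, -0.78, 0.2, 0, -0.14, -0.001, -1], [-0.05, -0.78, 0.2, 0, -0.14, -0.001, -1], [0.006, -0.78, 0.35, 0, -0.14, -0.001, -1], [0.006, -0.78, 0.35, 0, -0.14, -0.001, -1], [0.006, -0.78, 0.35, 0, -0.14, -0.001, -1], [0.006, -0.78, 0.35, 0, -0.14, -0.001, -1]],
  ],
)

```text
clock: 3.33
tool_pos: [0.4805, -0.1605, 0.1475]
eef_rot: [179.3, 43.6, 174.5]
ft_force: [-0.2, 0.8, 0.5]
opening: 0.0002
gripper_force: 0.0
```

```bash
python3 - <<'E'
from mv import *
import cv2
s=sense();print(local(s["tool_pos"]),s["eef_rot"],s["qpos"])
rows([(world(-72,66),ori(45))])
a=grab_frame("side");b=grab_frame("top")
a=a[150:300,200:360];b=b[130:250,220:360]
cv2.imwrite("pics/n1.png",np.hstack([cv2.resize(a,(400,375),interpolation=2),cv2.resize(b,(400,375),interpolation=2)]))
E
```

```text
[-122.89011738   -4.20309958  147.51248958] [179.30668827  43.55113465 174.46971495] [-42.69365649 -11.42981882 -58.8291239    5.82214728  25.20329366
 -28.93941471]
[0.0642, 0.0091, 0.314, 0.0053, -0.0081, 0.0014]
```

View pics/n1.png

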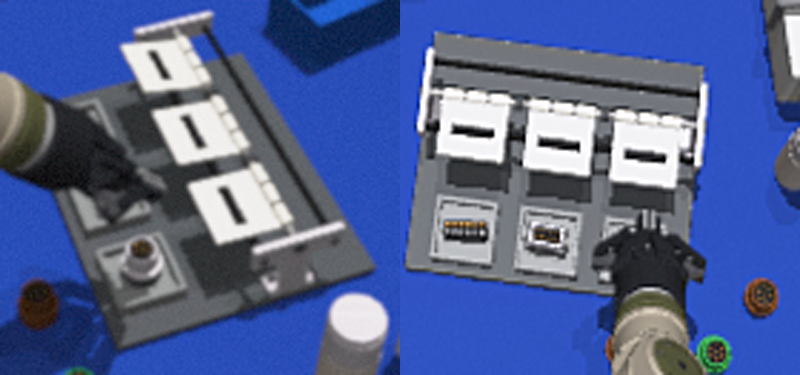

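The side view shows the closed fingers in front of the right tag, between it and the connector. The top view shows the tips at about (650,215), centred on that tag. Joint 3 is at its limit, so I'll reduce the tilt to 38° and check how a commanded pose relates to the measured one.

```bash
sed -i 's/radians(45)/radians(38)/' mv.py; python3 - <<'E'
from mv import *
rows([(world(-115,150),ori(38))])
E
```

```text
[-0.021, 0.0161, 0.0146, 0.0046, 0.0316, 0.0021]
```

play_rows(
  commands=[
    [[-0.02, 0.016, 0.015, 0.005, 0.032, 0.002, -1], [-0.02, 0.016, 0.015, 0.005, 0.032, 0.002, -1], [-0.02, 0.016, 0.015, 0.005, 0.032, 0.002, -1]],
  ],
)

```text
clock: 3.68
tool_pos: [0.4908, -0.1588, 0.1521]
eef_rot: [-179.7, 38.3, 174.3]
ft_force: [1.0, -0.8, -0.6]
opening: -0.0
gripper_force: 0.0
```

```bash
python3 - <<'E'
from mv import *
s=sense();print(local(s["tool_pos"]),s["eef_rot"],s["qpos"],s["clock"])
rows([(world(-115,110),ori(38)),(world(-72,66),ori(38))])
for a in [0,5,10]:print(a,np.round(tcp(np.radians(a),62),1))
E
```

```text
[-112.89126473   -1.37467615  152.12305902] [-179.71586035   38.25244117  174.29649918] [-38.17694664  -9.83416132 -52.96706085  13.10352644  19.16119977
 -26.51025951] 3.6833
[0.0924, 0.0051, 0.1059, -0.0009, 0.0014, 0.0009]
[0.0707, 0.0057, 0.3098, -0.0009, 0.0014, 0.0009]
0 [-62.   48.6]
5 [-64.5  58.7]
10 [-66.  68.]
```

play_rows(
  commands=[
    [[0.09, 0.005, 0.1, 0, 0, 0, -1], [0.09, 0.005, 0.1, 0, 0, 0, -1], [0.088, 0.005, 0.15, 0, 0, 0, -1], [0.085, 0.005, 0.2, 0, 0, 0, -1], [0.085, 0.005, 0.25, 0, 0, 0, -1], [0.085, 0.005, 0.29, 0, 0, 0, -1], [0.085, 0.005, 0.32, 0, 0, 0, -1], [0.085, 0.005, 0.32, 0, 0, 0, -1]],
  ],
)

```text
clock: 4.35
tool_pos: [0.5272, -0.1621, 0.0575]
eef_rot: [-180.0, 37.9, 173.9]
ft_force: [0.1, -0.1, -0.5]
opening: -0.0002
gripper_force: 0.0
```

```bash
python3 - <<'E'
from mv import *
s=sense();print(local(s["tool_pos"]),s["eef_rot"],s["qpos"])
rows([(world(*tcp(np.radians(a),62)),ori(38)) for a in range(6,73,6)])
import cv2
b=grab_frame("side");cv2.imwrite("pics/n2.png",cv2.resize(b[150:300,200:360],(640,600),interpolation=2))
E
```

```text
[-76.27049207  -0.89616219  57.46186762] [-179.95713311   37.92494331  173.92118229] [-34.89997122   5.31967247 -57.56970669  -7.22705112  17.19609088
 -23.45723896]
[-0.0359, 0.0031, 0.0154, -0.0008, -0.0004, -0.0008]
[-0.0547, 0.0031, -0.0161, -0.0008, -0.0004, -0.0008]
[-0.075, 0.0031, -0.0426, -0.0008, -0.0004, -0.0008]
[-0.0969, 0.0031, -0.065, -0.0008, -0.0004, -0.0008]
[-0.1208, 0.0031, -0.0839, -0.0008, -0.0004, -0.0008]
[-0.1449, 0.0031, -0.0989, -0.0008, -0.0004, -0.0008]
[-0.1701, 0.0031, -0.1106, -0.0008, -0.0004, -0.0008]
[-0.196, 0.0032, -0.119, -0.0008, -0.0004, -0.0008]
[-0.2206, 0.0032, -0.1242, -0.0008, -0.0004, -0.0008]
[-0.2429, 0.0032, -0.1268, -0.0008, -0.0004, -0.0008]
[-0.2657, 0.0033, -0.1269, -0.0008, -0.0004, -0.0008]
[-0.2887, 0.0034, -0.1245, -0.0008, -0.0004, -0.0008]
```

View pics/n2.png

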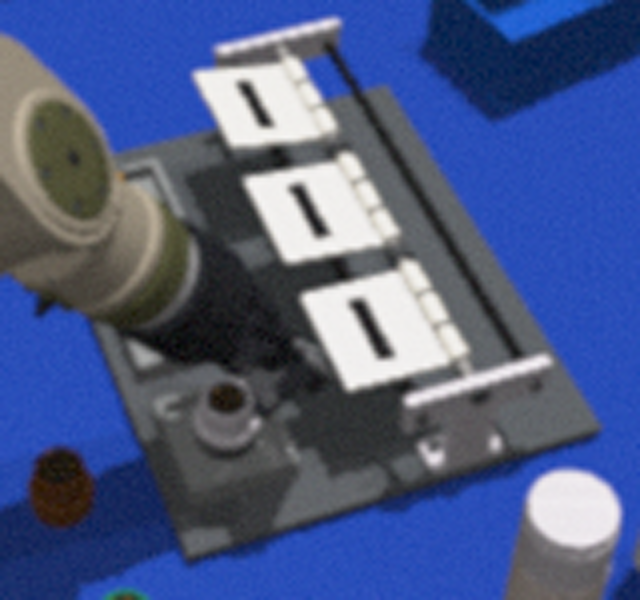

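The fingertips are just under the middle of the right tag's near edge (about 325,360), and the connector is clear of the gripper. I'll lift at about 3° per row.

play_rows(
  commands=[
    [[-0.02, 0.003, 0.015, 0, 0, 0, -1], [-0.036, 0.003, 0.015, 0, 0, 0, -1], [-0.045, 0.003, 0, 0, 0, 0, -1], [-0.055, 0.003, -0.016, 0, 0, 0, -1], [-0.065, 0.003, -0.03, 0, 0, 0, -1], [-0.075, 0.003, -0.043, 0, 0, 0, -1], [-0.086, 0.003, -0.054, 0, 0, 0, -1], [-0.097, 0.003, -0.065, 0, 0, 0, -1], [-0.109, 0.003, -0.074, 0, 0, 0, -1], [-0.121, 0.003, -0.084, 0, 0, 0, -1], [-0.133, 0.003, -0.092, 0, 0, 0, -1], [-0.145, 0.003, -0.099, 0, 0, 0, -1]],
  ],
)

```text
clock: 5.4
tool_pos: [0.5432, -0.1628, 0.1082]
eef_rot: [-179.9, 37.9, 173.9]
ft_force: [-0.1, -0.6, -1.1]
opening: 0.0002
gripper_force: 0.3
```

```bash
python3 - <<'E'
from mv import *
s=sense();print(local(s["tool_pos"]),s["ft_force"],tcp(np.radians(36),62))
rows([(world(*tcp(np.radians(a),62)),ori(38)) for a in range(39,73,3)])
import cv2
b=grab_frame("side");cv2.imwrite("pics/n3.png",cv2.resize(b[150:300,200:360],(640,600),interpolation=2))
E
```

```text
[-6.03579760e+01  3.56719920e-02  1.08183355e+02] [-0.07439654 -0.62571708 -1.07826521] (np.float64(-60.223051039006904), np.float64(107.59078158995113))
[-0.0118, -0.0001, -0.0045, -0.0011, -0.0006, -0.0008]
[-0.0244, -0.0001, -0.0099, -0.0011, -0.0006, -0.0008]
[-0.0374, -0.0001, -0.0145, -0.0011, -0.0006, -0.0008]
[-0.0502, -0.0001, -0.0183, -0.0011, -0.0006, -0.0008]
[-0.0632, -0.0, -0.0212, -0.0011, -0.0006, -0.0008]
[-0.0748, -0.0, -0.0234, -0.0011, -0.0006, -0.0008]
[-0.0859, 0.0, -0.0251, -0.0011, -0.0006, -0.0008]
[-0.0971, 0.0, -0.0261, -0.0011, -0.0006, -0.0008]
[-0.1085, 0.0001, -0.0265, -0.0011, -0.0006, -0.0008]
[-0.1199, 0.0001, -0.0262, -0.0011, -0.0006, -0.0008]
[-0.1314, 0.0001, -0.0253, -0.0011, -0.0006, -0.0008]
[-0.143, 0.0001, -0.0238, -0.0011, -0.0006, -0.0008]
```

View pics/n3.png

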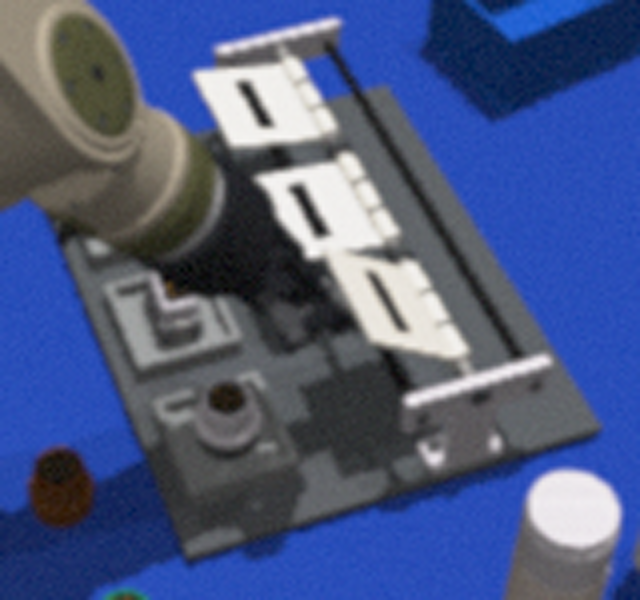

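The tag is rising with the finger, its free edge now at about (350,300). The other tags and the samples have not moved, so I continue.

play_rows(
  commands=[
    [[-0.012, 0, -0.004, 0, 0, 0, -1], [-0.024, 0, -0.01, 0, 0, 0, -1], [-0.037, 0, -0.014, 0, 0, 0, -1], [-0.05, 0, -0.018, 0, 0, 0, -1], [-0.063, 0, -0.021, 0, 0, 0, -1], [-0.075, 0, -0.023, 0, 0, 0, -1], [-0.086, 0, -0.025, 0, 0, 0, -1], [-0.097, 0, -0.026, 0, 0, 0, -1], [-0.108, 0, -0.026, 0, 0, 0, -1], [-0.12, 0, -0.026, 0, 0, 0, -1], [-0.131, 0, -0.025, 0, 0, 0, -1], [-0.143, 0, -0.024, 0, 0, 0, -1]],
  ],
)

```text
clock: 6.45
tool_pos: [0.5725, -0.1658, 0.1398]
eef_rot: [-179.9, 37.9, 173.9]
ft_force: [-0.2, 0.2, -0.5]
opening: -0.0
gripper_force: 0.4
```

```bash
python3 - <<'E'
from mv import *
s=sense();print(local(s["tool_pos"]),s["ft_force"],s["qpos"],tcp(np.radians(72),62))
rows([(world(*tcp(np.radians(a),62)),ori(38)) for a in range(75,109,3)])
E
```

```text
[-3.08754618e+01 -6.35764402e-03  1.39845761e+02] [-0.23231888  0.24441073 -0.46157759] [-31.63636055   0.65206913 -46.04340151   8.2175723   15.27648506
 -20.668673  ] (np.float64(-30.89187537727905), np.float64(140.15327913912228))
[-0.0121, 0.0001, 0.0014, -0.0011, -0.0007, -0.0008]
[-0.0235, 0.0001, 0.0043, -0.0011, -0.0007, -0.0008]
[-0.0349, 0.0001, 0.0078, -0.0011, -0.0007, -0.0008]
[-0.0461, 0.0002, 0.0121, -0.0011, -0.0007, -0.0008]
[-0.0571, 0.0002, 0.017, -0.0011, -0.0007, -0.0008]
[-0.0678, 0.0003, 0.0225, -0.0011, -0.0007, -0.0008]
[-0.0783, 0.0003, 0.0288, -0.0011, -0.0007, -0.0008]
[-0.0884, 0.0004, 0.0356, -0.0011, -0.0007, -0.0008]
[-0.0982, 0.0004, 0.0431, -0.0011, -0.0007, -0.0008]
[-0.1075, 0.0005, 0.0512, -0.0011, -0.0007, -0.0008]
[-0.1164, 0.0005, 0.0598, -0.0011, -0.0007, -0.0008]
[-0.1248, 0.0006, 0.0691, -0.0011, -0.0007, -0.0008]
```

play_rows(
  commands=[
    [[-0.012, 0, 0.001, 0, 0, 0, -1], [-0.024, 0, 0.004, 0, 0, 0, -1], [-0.035, 0, 0.008, 0, 0, 0, -1], [-0.046, 0, 0.012, 0, 0, 0, -1], [-0.057, 0, 0.017, 0, 0, 0, -1], [-0.068, 0, 0.022, 0, 0, 0, -1], [-0.078, 0, 0.029, 0, 0, 0, -1], [-0.088, 0, 0.036, 0, 0, 0, -1], [-0.098, 0, 0.043, 0, 0, 0, -1], [-0.108, 0, 0.051, 0, 0, 0, -1], [-0.116, 0, 0.06, 0, 0, 0, -1], [-0.125, 0, 0.069, 0, 0, 0, -1]],
  ],
)

```text
clock: 7.45
tool_pos: [0.6147, -0.1704, 0.1464]
eef_rot: [-179.9, 37.9, 173.9]
ft_force: [-0.7, -0.3, -0.1]
opening: -0.0005
gripper_force: 0.3
```

```bash
python3 - <<'E'
from mv import *
s=sense();print(local(s["tool_pos"]),s["ft_force"],s["qpos"],tcp(np.radians(108),62))
rows([(world(*tcp(np.radians(a),62)),ori(38)) for a in range(111,145,3)])
E
```

```text
[ 11.59617751  -0.17813314 146.38438617] [-0.70616048 -0.28570531 -0.14775401] [-29.30017972   4.53393055 -40.85864435   9.01313642  13.92815469
 -18.703909  ] (np.float64(11.406876016825962), np.float64(146.48433921241906))
[-0.0076, 0.0006, 0.0091, -0.0011, -0.0006, -0.0008]
[-0.0149, 0.0007, 0.0193, -0.0011, -0.0006, -0.0008]
[-0.0216, 0.0007, 0.03, -0.0011, -0.0006, -0.0008]
[-0.0276, 0.0008, 0.041, -0.0011, -0.0006, -0.0008]
[-0.033, 0.0009, 0.0525, -0.0011, -0.0006, -0.0008]
[-0.0377, 0.0009, 0.0643, -0.0011, -0.0006, -0.0008]
[-0.0417, 0.001, 0.0763, -0.0011, -0.0006, -0.0008]
[-0.045, 0.001, 0.0886, -0.0011, -0.0006, -0.0008]
[-0.0475, 0.0011, 0.1011, -0.0011, -0.0006, -0.0008]
[-0.0493, 0.0011, 0.1137, -0.0011, -0.0006, -0.0008]
[-0.0503, 0.0012, 0.1264, -0.0011, -0.0006, -0.0008]
[-0.0507, 0.0012, 0.1366, -0.0011, -0.0006, -0.0008]
```

play_rows(
  commands=[
    [[-0.008, 0, 0.009, 0, 0, 0, -1], [-0.015, 0, 0.019, 0, 0, 0, -1], [-0.022, 0, 0.03, 0, 0, 0, -1], [-0.028, 0, 0.041, 0, 0, 0, -1], [-0.033, 0, 0.052, 0, 0, 0, -1], [-0.038, 0, 0.064, 0, 0, 0, -1], [-0.042, 0, 0.076, 0, 0, 0, -1], [-0.045, 0, 0.089, 0, 0, 0, -1], [-0.048, 0, 0.101, 0, 0, 0, -1], [-0.049, 0, 0.114, 0, 0, 0, -1], [-0.05, 0, 0.126, 0, 0, 0, -1], [-0.051, 0, 0.137, 0, 0, 0, -1]],
  ],
)

```text
clock: 8.45
tool_pos: [0.6518, -0.1744, 0.1232]
eef_rot: [-179.9, 37.9, 173.9]
ft_force: [-0.9, -0.0, 1.4]
opening: -0.0001
gripper_force: 0.4
```

```bash
python3 - <<'E'
from mv import *
s=sense();print(local(s["tool_pos"]),s["ft_force"],s["qpos"],tcp(np.radians(144),62))
rows([(world(*tcp(np.radians(a),62)),ori(38)) for a in range(147,181,3)])
import cv2
b=grab_frame("side");cv2.imwrite("pics/n4.png",cv2.resize(b[150:300,200:360],(640,600),interpolation=2))
E
```

```text
[ 48.88127602  -0.35876152 123.19490688] [-0.89759086 -0.02565782  1.38428645] [-27.57615526  10.13685072 -38.34090157   5.58526755  12.92710307
 -17.26164173] (np.float64(48.75783564244603), np.float64(123.37129677608525))
[0.0, 0.0012, 0.0082, -0.0011, -0.0006, -0.0008]
[0.0005, 0.0013, 0.0171, -0.0011, -0.0006, -0.0008]
[0.0013, 0.0013, 0.026, -0.0011, -0.0006, -0.0008]
[0.0024, 0.0013, 0.0349, -0.0011, -0.0006, -0.0008]
[0.004, 0.0013, 0.0438, -0.0011, -0.0006, -0.0008]
[0.0059, 0.0014, 0.0527, -0.0011, -0.0006, -0.0008]
[0.0082, 0.0014, 0.0614, -0.0011, -0.0006, -0.0008]
[0.0109, 0.0014, 0.0702, -0.0011, -0.0006, -0.0008]
[0.014, 0.0014, 0.0788, -0.0011, -0.0006, -0.0008]
[0.0175, 0.0014, 0.0874, -0.0011, -0.0006, -0.0008]
[0.0214, 0.0015, 0.0959, -0.0011, -0.0006, -0.0008]
[0.0257, 0.0015, 0.1042, -0.0011, -0.0006, -0.0008]
```

View pics/n4.png

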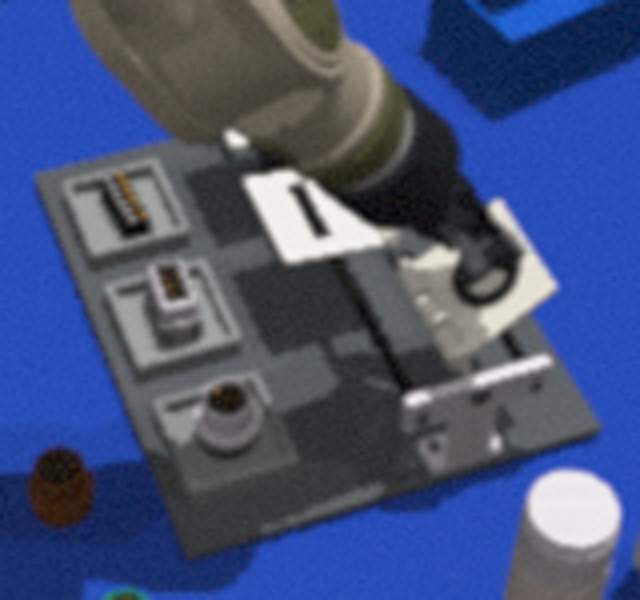

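The tag is past upright with its ring face up (ring at about 490,285) and the fingertip on it. I'll lower it gently to about 174°.

play_rows(
  commands=[
    [[0, 0, 0.008, 0, 0, 0, -1], [0, 0, 0.017, 0, 0, 0, -1], [0.001, 0, 0.026, 0, 0, 0, -1], [0.002, 0, 0.035, 0, 0, 0, -1], [0.004, 0, 0.044, 0, 0, 0, -1], [0.006, 0, 0.053, 0, 0, 0, -1], [0.008, 0, 0.061, 0, 0, 0, -1], [0.011, 0, 0.068, 0, 0, 0, -1], [0.013, 0, 0.074, 0, 0, 0, -1], [0.015, 0, 0.08, 0, 0, 0, -1], [0.017, 0, 0.085, 0, 0, 0, -1], [0.018, 0, 0.088, 0, 0, 0, -1]],
  ],
)

```text
clock: 9.5
tool_pos: [0.6633, -0.1757, 0.099]
eef_rot: [-179.9, 37.9, 173.9]
ft_force: [0.1, 0.0, 0.0]
opening: 0.0005
gripper_force: 0.3
```

```bash
python3 - <<'E'
from mv import *
s=sense();print(local(s["tool_pos"]),s["ft_force"],tcp(np.radians(174),62))
rows([(world(*tcp(np.radians(a),62)),ori(38)) for a in (177,180)]+[(world(62,z),ori(38)) for z in (93,92,91,90)])
E
```

```text
[60.51305114 -0.49774709 99.04583473] [0.12154639 0.01757722 0.02016936] (np.float64(60.84199247648919), np.float64(99.26698793496212))
[0.0026, 0.0017, 0.0086, -0.0011, -0.0007, -0.0008]
[0.0069, 0.0017, 0.0169, -0.0011, -0.0007, -0.0008]
[0.0085, 0.0017, 0.0189, -0.0011, -0.0007, -0.0008]
[0.0105, 0.0017, 0.0216, -0.0011, -0.0007, -0.0008]
[0.0126, 0.0017, 0.0242, -0.0011, -0.0007, -0.0008]
[0.0146, 0.0017, 0.0268, -0.0011, -0.0007, -0.0008]
```

play_rows(
  commands=[
    [[0.002, 0, 0.005, 0, 0, 0, -1], [0.003, 0, 0.009, 0, 0, 0, -1], [0.005, 0, 0.013, 0, 0, 0, -1], [0.007, 0, 0.017, 0, 0, 0, -1], [0.0085, 0, 0.019, 0, 0, 0, -1], [0.0085, 0, 0.019, 0, 0, 0, -1], [0.0085, 0, 0.019, 0, 0, 0, -1]],
  ],
)

```text
clock: 10.08
tool_pos: [0.6648, -0.1759, 0.0931]
eef_rot: [-179.9, 37.9, 173.9]
ft_force: [-0.3, -0.0, 0.1]
opening: 0.0
gripper_force: 0.0
```

play_rows(
  commands=[
    [[0.001, 0, 0.0015, 0, 0, 0, -1], [0.002, 0, 0.003, 0, 0, 0, -1], [0.003, 0, 0.004, 0, 0, 0, -1], [0.004, 0, 0.005, 0, 0, 0, -1], [0.004, 0, 0.005, 0, 0, 0, -1], [0.004, 0, 0.005, 0, 0, 0, -1]],
  ],
)

```text
clock: 10.58
tool_pos: [0.665, -0.1759, 0.0917]
eef_rot: [-179.9, 37.9, 173.9]
ft_force: [-1.9, 0.2, 3.5]
opening: 0.0001
gripper_force: 1.8
```

```bash
python3 - <<'E'
from mv import *
s=sense();print(local(s["tool_pos"]),s["ft_force"])
import cv2
b=grab_frame("side");cv2.imwrite("pics/n5.png",cv2.resize(b[150:300,200:360],(640,600),interpolation=2))
E
```

```text
[62.16138679 -0.53189654 91.71938885] [-1.88724408  0.1931022   3.52823514]
```

View pics/n5.png

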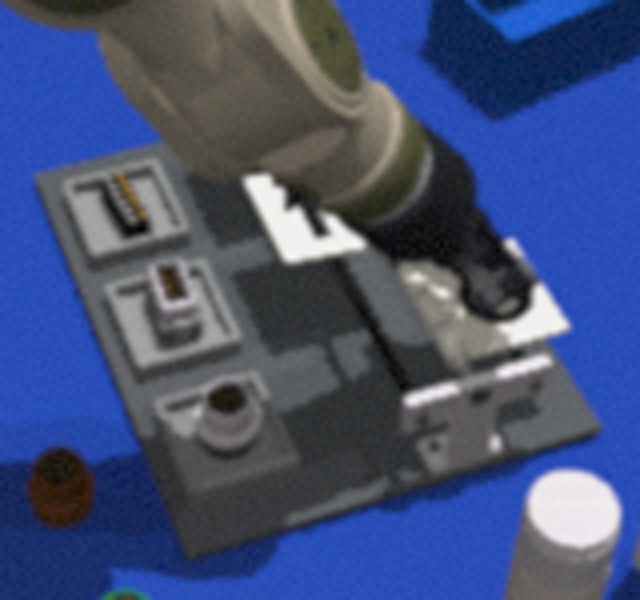

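The tag lies flat on the far rest and the reaction force has risen to 3.5 N. I'll press 1 mm further, then retract.

play_rows(
  commands=[
    [[0.001, 0, 0.0015, 0, 0, 0, -1], [0.002, 0, 0.003, 0, 0, 0, -1], [0.002, 0, 0.003, 0, 0, 0, -1]],
  ],
)

```text
clock: 10.88
tool_pos: [0.6651, -0.1759, 0.0913]
eef_rot: [-179.9, 38.0, 173.9]
ft_force: [-7.6, 1.8, 11.1]
opening: -0.0001
gripper_force: 5.2
```

play_rows(
  commands=[
    [[-0.005, 0, -0.007, 0, 0, 0, -1], [-0.02, 0, -0.04, 0, 0, 0, -1], [-0.06, 0, -0.1, 0, 0, 0, -1], [-0.12, 0, -0.18, 0, 0, 0, -1], [-0.16, 0, -0.26, 0, 0, 0, -1], [-0.16, 0, -0.36, 0, 0, 0, -1], [-0.16, 0, -0.46, 0, 0, 0, -1], [-0.16, 0, -0.56, 0, 0, 0, -1], [-0.16, 0, -0.56, 0, 0, 0, -1], [-0.16, 0, -0.56, 0, 0, 0, -1]],
  ],
)

```text
clock: 11.72
tool_pos: [0.6002, -0.1692, 0.2544]
eef_rot: [-179.8, 38.1, 174.0]
ft_force: [0.1, 0.2, -0.5]
opening: 0.0001
gripper_force: 0.0
```

```bash
python3 - <<'E'
from mv import *
s=sense();print(local(s["tool_pos"]),s["ft_force"],s["clock"])
import cv2
a=grab_frame("side");b=grab_frame("top")
a=a[150:300,200:360];b=b[130:250,220:360]
cv2.imwrite("pics/n6.png",np.hstack([cv2.resize(a,(400,375),interpolation=2),cv2.resize(b,(400,375),interpolation=2)]))
E
```

```text
[ -2.92410032  -0.52470155 254.43596434] [ 0.07312652  0.17741525 -0.48188732] 11.7167
```

View pics/n6.png

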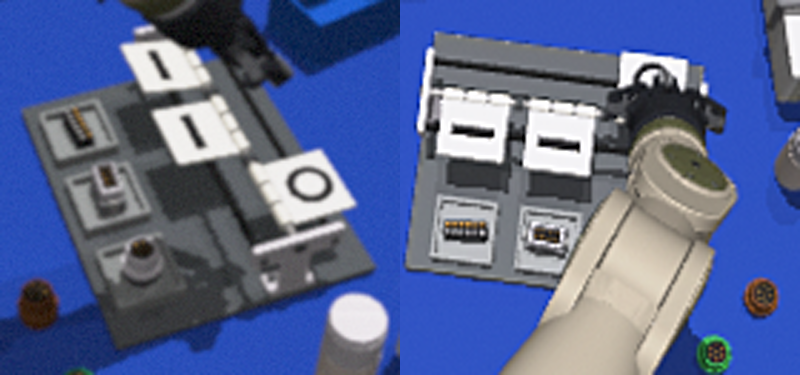

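The right tag lies flat on the far side with its ring up (side view 310,183). The other tags and the samples have not moved, and the arm is clear, so I hand in.

```bash
python3 -c "
from plant import *
print(finish_job())"
```

```text
the job is handed in; nothing more can be done
None
```

I turned the right-hand tag (behind the round connector) smoothly over the rod with a fingertip; it lies flat on its far rest, ring face up, with nothing else seen to move, and I handed the job in at about 12 s.

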